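Seat an S-hook in a notched rail by feel and hang a parts pail on it

ROBOT

A 6-joint arm with a two-finger parallel gripper is mounted at the origin on a cart in front of the work surface, level with it; the furniture and walls round the work are solid. World frame = base frame: x ahead of the robot, y to its left, z up, the work surface at z = 0. Lengths are in m, angles in rad, forces in N, time in s.
With the tool pointing down it reaches from about 0.375 to 0.975 m from the base axis. Payload 3.8 kg.
Tool frame: the origin (TCP) lies at the very end of the fingers, on their centre line; the grasp point (between the pads) lies 19 mm behind it; z points along the fingers, y is the line along which they close (so a half turn about z gives the same grasp; the last joint's range is limited). The gripper opens to 85 mm and grips with 20 to 120 N. Pads are 22 mm wide; open, the fingers measure 114 mm over their backs; the gripper's body (76 mm by 85 mm) begins 54 mm behind the grasp point. The pads swing forward as they close: fully open they stand 13 mm farther back than shut.
Start: joints at [1.241, 0.264, 1.604, -0, 1.274, -0.037], TCP at [0.195, 0.646, 0.207] pointing down, gripper open.
Joint ranges: [-2.63, 2.63], [-0.94, 2.18], [0.31, 2.57], [-1.31, 4.45], [0, 2.66], [-2.55, 2.55]. Speed limits (rad/s): [2.57, 2.57, 3.14, 3.14, 3.14, 3.14].

INTERFACE

Orientations are given as a unit quaternion [x, y, z, w].
In Python, from rig import * gives the robot as it stands.
- The arm moves only by the tool arm_command, never from a script. Its argument "commands" is a list that holds one entry, the list of rows, each a list of 6 numbers: the shift along the world's x, y, z in mm, then the turn, a rotation vector about the world's x, y, z in rad. In form: [[[tx, ty, tz, wx, wy, wz], ...]]. A call has exactly 10 rows; each row shifts and turns the commanded pose from where the row before left it; what a row does not reach is not made up. A row lasts 1/8 s, in which the tool goes at most 62.5 mm and 10.7 degrees, less where a joint would pass 70% of its speed; a pose out of reach is approached as far as the arm can. A call with a gripper value outside its range is refused whole. "grip" is the opening, from 0 (shut) to 1 (fully open), set as the call begins (left out, the last holds). The fingers move at their own pace and stop on an object; "squeeze" is the grip in N (left out, the last holds). Time passes only in rows, so rows that do not move let the fingers close, or fill a call up. It gives the time, the measured TCP pose, the force, the opening and the grip force at its end, in the units of the state.
- read_state(): the state, without advancing time (a new reading comes with each control period).
- get_image(name): name is "side" or "top" or "wrist"; returns the picture (420x560x3 uint8, red, green, blue); there is no depth.
- get_calibration(name): a dict with "fx", "fy", "cx", "cy" (pixels), "dist_coeffs" ([k1, k2, p1, p2, k3] as OpenCV has them; the pictures are not rectified), "R" (3x3) and "t" (3): a world point X has camera coordinates R X + t. Camera axes: x right, y down, z forward; pixel columns grow to the right and rows downward; lengths in m; the calibration is good to about 2 mm. A picture is of the moment at which its call begins: read the wrist's pose just before it. get_calibration takes no time and is no camera call; for the wrist camera it gives the pose at the moment of the call.
- job_done(): hands the job in; it is judged then, once.
Trained networks look in the newest picture that a camera, given by its name, has taken for a name from the list of things; names that differ only in an ending like _2 or _b are one class to them, and where a whole thing is asked for, a point or a joint stands for the part that bears it (a point fixed in the world has none). Each returns a list of dicts, best first, with "confidence" (0 to 1); they miss things now and then, are a little off and sometimes report something else, mostly with a low value. They report only what shows in the picture. A call takes as long as a camera call. They do not tell look-alikes from the thing itself.
- find_in(camera, thing): "at" ([x, y, z] in m, in the coordinates of the camera as it stood for that picture, good to about 4 mm: the middle of the surface that is visible of it).
The state is a dict: "clock": time; "q": joint angles; "dq": joint speeds; "tau": joint torques, N m; "eef_pos": TCP position; "ee_rot": TCP orientation; "contact_force": force on the tool from outside, world axes, zero at the start; "ft_torque": the same for the moment, N m; "width": finger opening in m; "grip_force": force on a finger pad.
Only numpy, scipy, OpenCV 4.12 (cv2) and the standard library are available. Lean on these libraries where they do the work, as an engineer would, in place of code of your own. Each camera call takes 0.05 s, during which the arm holds its last target. There are 200 camera calls.

TASK

Take the flat steel S-hook out of its wooden block, hook it over the notched rail and feel it lightly along the rail until it drops fully into the notch. Then hang the blue pail by its bail in the hook's lower curl and leave it hanging still. Work gently: do not press or jam the hook on the rail, do not drop the pail onto the hook, and leave the tape measure, the red tin and the C-clamp where they are.

Things in the scene. Friction and masses are not known exactly. Their poses are not given: they have to be found in the camera images.
- rail_stand: grey stand fixed to the table, carrying the rail: an aluminium flat bar on edge along its y axis, 8 mm thick (x), 40 mm high, 316 mm long, slid up to 40 mm either way in its clamps. Origin on the table under the bar's mid-thickness; -x side faces the robot within 0.25 rad. Posts at y = +-105 mm, 24 mm wide, top at z = 215 mm; clamp screws reach 20 mm in front of the bar
- rail_top (a point): 215 mm above the stand's origin, on the rail's plain top edge, midway between the posts. One square notch, 18 mm long, 7 mm deep: its middle lies anywhere from y = -40 to +40 mm of here, NOT measured: feel for it. On the plain edge the hook slides with light friction (a few N); left loose it drops 7 mm by its own weight into the notch, whose ends then stop it
- s_hook: S-hook of flat steel strip 14 mm wide (y), 5 mm thick, about 0.15 kg. Origin: middle of the underside of the upper bend, which sits on the rail; z up. Inner gap x = -6 to 6 mm, long leg in front (x = -11 to -6), flared back lip down to z = -38 mm. Starts upright in its block: lift straight up 40 mm. On the rail its x axis points as the stand's; hanging, it leans up to 0.2 rad about y
- tab (a point): middle of the red plastic finger tab on top of the hook, 7 mm in +x and 22.5 mm above the hook's origin; the tab is 26 x 14 x 37 mm (x, y, z), upright: grip it across y
- lower_curl (a point): middle of the floor of the hook's lower curl, 60 mm in front (-x) and 75 mm below the hook's origin. Flat floor 18 mm long in x; upturned tip in front of it rises 27 mm, behind it the strip slopes up (36 degrees) to the leg. Strip underside 5 mm lower
- hook_block: wooden cradle block, fixed, 88 x 36 x 36 mm with a back rest 56 mm high, origin centre of underside; its slot holds the hook's lower curl with 1 mm play. The hook's origin starts 40 mm in +x of the block's origin and 92 mm up, same yaw. The block and the pail may have changed places
- pail: open blue pail 54 x 68 x 50 mm (x, y, z), about 0.2 kg, origin centre of underside. Stiff upright bail of 6 mm round wire in its y-z plane: uprights centred at y = +-31 mm (68 mm over all), level top bar along y at z = 105 mm, straight from y = -25 to 25. Grip both uprights across y between z = 75 and 97 mm: the bar's middle stays free for the hook
- bail_mid (a point): middle of the bail's top bar (wire axis), 105 mm above the pail's underside; hung home, the wire lies on the floor of the lower curl, its axis 3 mm above it
- tape_measure: yellow tape measure, 68 x 102 x 36 mm, bystander
- bit_tin: red drill-bit tin, 67 x 122 x 28 mm, bystander
- c_clamp: blue C-clamp lying flat, 192 x 127 x 22 mm, bystander
Mind the look-alikes: they are no part of the job. Leave any turquoise look-alike of the pail alone.

How it is judged:
By the outcome, as a careful person would: the job done as asked, in the order asked, and still so for the second after the job is handed in, with the robot touching nothing.
It also fails if it takes over 69 s, if anything falls off the work surface, if the arm or the gripper's body presses on something with over 40 N, if the wrist force passes 120 N, or if a joint passes its speed limit or range.

## Working session

There is one attempt and no reset: what is moved stays moved. The work goes in short steps, Python scripts to look and compute and a tool call to move; the robot and the scene stay as the last step left them, time stands still between calls to the robot, and variables do not carry over. Pictures are saved under pics/ and viewed, at most 10 in all, crops included, and the job is handed in when it is done.

Besides the shell and the picture viewer there is one more tool, called after ">>>" in YAML: its name, and indented under it one key for each argument. arm_command: Moves the arm, as the interface text tells. Its arguments: {"type":"object","properties":{"commands":{"type":"array"},"grip":{"type":"number"},"squeeze":{"type":"number"}},"required":["commands"]}

```bash
mkdir -p pics; cat > h.py <<'E'
from rig import *
import numpy as np, cv2
def world(cam,thing):
    c=get_calibration(cam); R=np.array(c["R"]); t=np.array(c["t"])
    out=[]
    for d in find_in(cam,thing):
        a=np.array(d["at"]); w=R.T@(a-t)
        px=cv2.projectPoints(a.reshape(1,3),np.zeros(3),np.zeros(3),np.array([[c["fx"],0,c["cx"]],[0,c["fy"],c["cy"]],[0,0,1]]),np.array(c["dist_coeffs"]))[0].ravel()
        out.append((round(d["confidence"],2),np.round(w,4).tolist(),np.round(px).tolist()))
    return out
def proj(cam,P):
    c=get_calibration(cam)
    return cv2.projectPoints(np.array(P,float).reshape(-1,3),cv2.Rodrigues(np.array(c["R"]))[0],np.array(c["t"]),np.array([[c["fx"],0,c["cx"]],[0,c["fy"],c["cy"]],[0,0,1]]),np.array(c["dist_coeffs"]))[0].reshape(-1,2)
def plane(cam,px,z):
    c=get_calibration(cam);K=np.array([[c["fx"],0,c["cx"]],[0,c["fy"],c["cy"]],[0,0,1]])
    n=cv2.undistortPoints(np.array(px,float).reshape(-1,1,2),K,np.array(c["dist_coeffs"])).reshape(-1,2)
    R=np.array(c["R"]);t=np.array(c["t"]);o=-R.T@t
    d=np.c_[n,np.ones(len(n))]@R
    return o+d*((z-o[2])/d[:,2])[:,None]
def save(n,im): cv2.imwrite("pics/"+n,im[:,:,::-1])
E
python3 - <<'E'
from h import *
ims=[get_image(c) for c in("top","side")]
for c,im in zip(("top","side"),ims):
    save(c+"0.png",cv2.resize(im,(800,600)))
    for th in ["rail_stand","rail_top","s_hook","tab","lower_curl","hook_block","pail","bail_mid","tape_measure","bit_tin","c_clamp"]:
        print(c,th,world(c,th))
print(read_state())
E
```

```text
top rail_stand [(0.56, [0.577, -0.2513, 0.1252], [395.0, 166.0])]
top rail_top [(0.58, [0.578, -0.2494, 0.1244], [394.0, 166.0])]
top s_hook [(0.52, [0.5758, 0.1935, 0.0535], [233.0, 177.0])]
top tab [(0.74, [0.5789, 0.1907, 0.0538], [234.0, 176.0])]
top lower_curl [(0.79, [0.5753, 0.188, 0.0527], [235.0, 177.0])]
top hook_block [(0.82, [0.5417, 0.1881, 0.0364], [236.0, 189.0]), (0.19, [0.5732, 0.1881, 0.0496], [235.0, 178.0])]
top pail [(0.95, [0.4101, -0.2327, 0.0224], [382.0, 232.0]), (0.84, [0.2915, -0.2567, 0.0183], [393.0, 273.0]), (0.7, [0.5728, 0.1936, 0.0576], [233.0, 177.0])]
top bail_mid [(0.77, [0.4082, -0.2304, 0.0181], [381.0, 233.0]), (0.66, [0.2857, -0.2561, 0.0207], [393.0, 275.0]), (0.57, [0.477, 0.4064, 0.0361], [161.0, 213.0])]
top tape_measure [(0.87, [0.4758, 0.4091, 0.0382], [160.0, 214.0])]
top bit_tin [(0.62, [0.5006, 0.2784, 0.0298], [205.0, 205.0])]
top c_clamp [(0.61, [0.6618, 0.097, 0.0209], [267.0, 150.0])]
side rail_stand [(0.71, [0.5794, -0.2794, 0.1299], [419.0, 279.0])]
side rail_top [(0.81, [0.5797, -0.281, 0.1296], [419.0, 279.0])]
side s_hook [(0.
[... 739 characters left out ...]
127], [330.0, 235.0])]
{'clock': 1.2, 'q': array([ 1.24110145e+00,  2.63924155e-01,  1.60398940e+00,  2.61581308e-05,
        1.27369859e+00, -3.69117757e-02]), 'dq': array([-0.0001193 , -0.00075112, -0.00041659, -0.00043802, -0.00116946,
       -0.00060179]), 'tau': array([-5.20526664e-04, -5.15053654e+01, -3.67734218e+01, -1.01691735e-04,
        7.68861610e-04, -5.29296798e-06]), 'eef_pos': array([0.19481766, 0.64627491, 0.20696916]), 'ee_rot': array([ 1.45873023e-01,  9.89303321e-01, -7.30002781e-06, -1.40724309e-05]), 'contact_force': array([0.0410676 , 0.90803932, 0.37982985]), 'ft_torque': array([-0.01082832,  0.0102439 ,  0.00065724]), 'grip_force': 0.0, 'width': 0.08566533614599536}
```

View pics/top0.png

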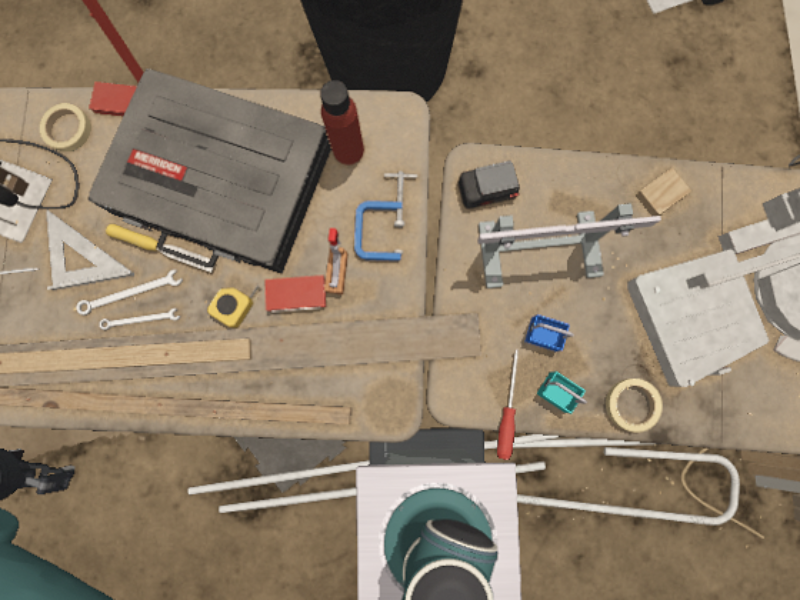

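View pics/side0.png

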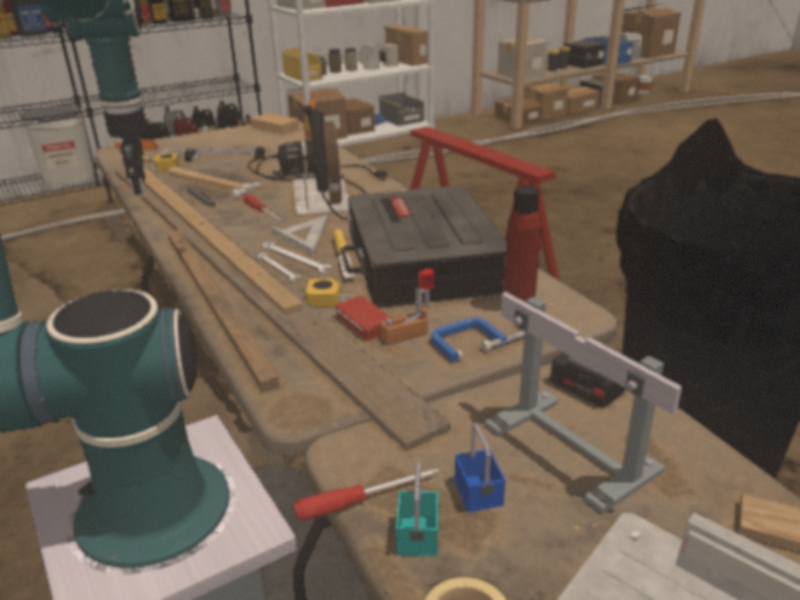

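The top view shows the hook block at about (336,272) with the red tab at (333,236), and the rail from (480,237) to (660,220). There are two pails: a blue one at (547,333) and a turquoise one at (562,393). The task asks for the blue one. I'll confirm that in an enlarged crop and read the yaws from it.

```bash
python3 - <<'E'
from h import *
t=get_image("top"); s=get_image("side")
f=lambda im,x,y,w,h,k:cv2.resize(im[y:y+h,x:x+w],(w*k,h*k),interpolation=cv2.INTER_CUBIC)
a=f(t,325,135,150,75,4) # rail 600x300
b=f(t,360,210,50,75,4)  # pails 200x300
c=f(t,215,155,50,60,5)  # block 250x300
d=f(s,340,200,137,75,4)[:, :548]
save("crop1.png",np.vstack([np.hstack([a,b]),np.hstack([c,d,np.zeros((300,2,3),np.uint8)])]))
E
```

```text
(no output)
```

View pics/crop1.png

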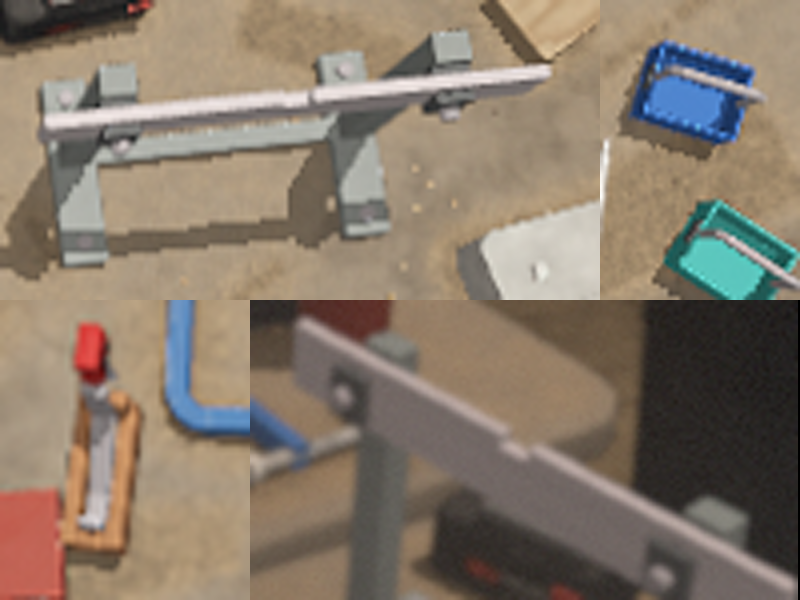

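```bash
python3 - <<'E'
from h import *
T=lambda p,ox,oy,k:[(ox+(x)/k-.4,oy+y/k-.4) for x,y in p]
r=plane("top",T([(45,127),(548,72),(297,100)],325,135,4),.215);print("rail",r, np.arctan2(*(r[1]-r[0])[[1,0]]))
print("screws",plane("top",T([(122,146),(450,114)],325,135,4),.195))
bl=plane("top",T([(62,545),(122,550),(140,405)],215,155,5),.036);print("block",bl,np.arctan2(*(bl[2]-bl[1])[[1,0]]))
print("tabtop",plane("top",T([(90,335)],215,155,5),.133))
c=plane("top",T([(62,42),(155,65),(125,142),(33,115)],360,210,4),.05);print("pail",c,c.mean(0))
b=plane("top",T([(75,70),(160,97)],360,210,4),.105);print("bail",b,b.mean(0))
s=plane("side",[(340+515/4-62.5,200+(445-300)/4)],.211);print("notch side",s)
E
```

```text
rail [[ 0.55854039 -0.08073405  0.215     ]
 [ 0.58661084 -0.39513969  0.215     ]
 [ 0.57206156 -0.23726298  0.215     ]] -1.4817514340689952
screws [[ 0.55017374 -0.1312143   0.195     ]
 [ 0.56617443 -0.33945563  0.195     ]]
block [[0.32844349 0.21488514 0.036     ]
 [0.32495612 0.18077711 0.036     ]
 [0.40703956 0.16981615 0.036     ]] -0.1327490787344518
tabtop [[0.43677973 0.18561924 0.133     ]]
pail [[ 0.44135748 -0.20735821  0.05      ]
 [ 0.42347916 -0.2722492   0.05      ]
 [ 0.36975942 -0.24784541  0.05      ]
 [ 0.39022218 -0.1841957   0.05      ]] [ 0.40620456 -0.22791213  0.05      ]
bail [[ 0.4161402  -0.20266085  0.105     ]
 [ 0.39664145 -0.25872055  0.105     ]] [ 0.40639082 -0.2306907   0.105     ]
notch side [[ 0.57458957 -0.2373586   0.211     ]]
```

```bash
python3 - <<'E'
from h import *
T=lambda p,ox,oy,k:[(ox+(x)/k-.4,oy+(y-300)/k-.4) for x,y in p]
bl=plane("top",T([(62,545),(122,550),(140,405)],215,155,5),.036);print("block",bl,np.arctan2(*(bl[2]-bl[1])[[1,0]]))
print("tabtop",plane("top",T([(90,335)],215,155,5),.133))
c=get_calibration("wrist");print("cam",-np.array(c["R"]).T@c["t"],c["R"][2],c["fx"])
E
```

```text
block [[0.50076914 0.21430693 0.036     ]
 [0.49701445 0.17949637 0.036     ]
 [0.58252976 0.16839215 0.036     ]] -0.1291281631552836
tabtop [[0.59919694 0.18492962 0.133     ]]
cam [0.12101368 0.66979095 0.372226  ] [ 0.28598001 -0.08556216 -0.95440796] 335.8212331808175
```

>>> arm_command:
  commands:
    - [[33,-45,5,0,0,0.017],[33,-45,5,0,0,0.017],[33,-45,5,0,0,0.017],[33,-45,5,0,0,0.017],[33,-45,5,0,0,0.017],[33,-45,5,0,0,0.017],[33,-45,5,0,0,0.017],[33,-45,5,0,0,0.017],[33,-45,5,0,0,0.017],[33,-45,5,0,0,0.017]]
  grip: 1

```text
clock: 2.55
eef_pos: [0.5258, 0.1947, 0.2575]
ee_rot: [0.061, 0.998, 0.0, 0.0]
contact_force: [0.6, -0.1, -0.3]
width: 0.0857
grip_force: 0.0
```

```bash
cat > look.py <<'E'
from h import *
import sys
s=read_state();print(np.round(s["eef_pos"],4),np.round(s["ee_rot"],4),np.round(s["clock"],2))
im=get_image("wrist");save(sys.argv[1],im)
for th in sys.argv[2:]: print(th,world("wrist",th))
E
python3 look.py w1.png tab s_hook hook_block lower_curl
```

```text
[0.5258 0.1947 0.2575] [6.110e-02 9.981e-01 2.000e-04 4.000e-04] 2.55
tab [(0.79, [0.5837, 0.1902, 0.0723], [283.0, 225.0])]
s_hook [(0.56, [0.5785, 0.1875, 0.0694], [278.0, 223.0]), (0.16, [0.5841, -0.1181, 0.0134], [54.0, 240.0])]
hook_block [(0.6, [0.5403, 0.1965, 0.0335], [279.0, 184.0])]
lower_curl [(0.88, [0.5745, 0.1945, 0.0674], [280.0, 222.0])]
```

View pics/w1.png

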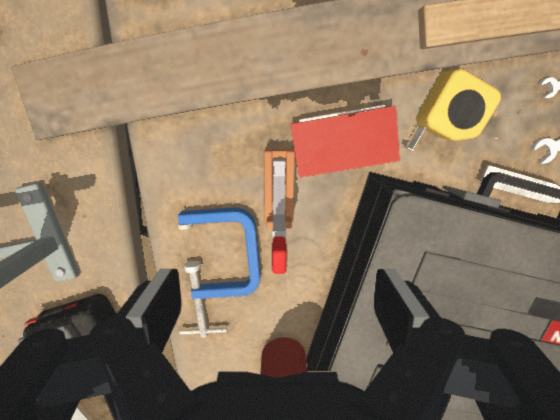

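```bash
python3 - <<'E'
from h import *
print(plane("wrist",[(279.5,261),(279.5,272),(279.5,237)],.133))
b=plane("wrist",[(265,152),(294,152),(292,190)],.036);print(b,b[:2].mean(0))
print(plane("wrist",[(279,165),(280,225)],.05))
im=get_image("wrist");save("w1c.png",cv2.resize(im[140:285,230:330],(500,725)[::1],interpolation=cv2.INTER_CUBIC)[125:])
E
```

```text
[[0.589753   0.19203299 0.133     ]
 [0.60132869 0.19059817 0.133     ]
 [0.56539879 0.19505257 0.133     ]]
[[0.49865354 0.18742236 0.036     ]
 [0.50281913 0.22039478 0.036     ]
 [0.54712416 0.21306737 0.036     ]] [0.50073633 0.20390857 0.036     ]
[[0.51313854 0.2016841  0.05      ]
 [0.5839904  0.1940483  0.05      ]]
```

View pics/w1c.png

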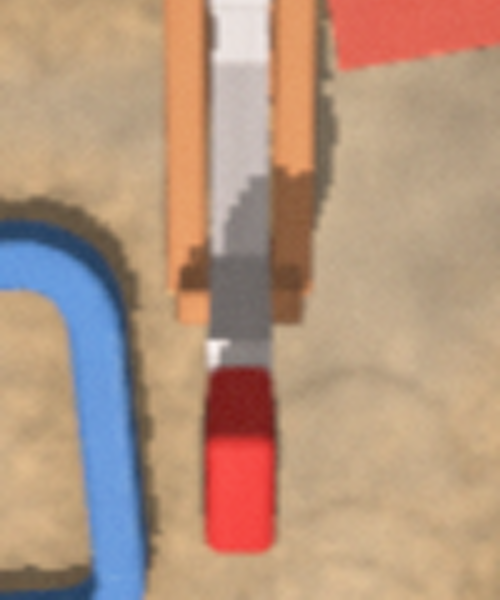

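>>> arm_command:
  commands:
    - [[22,-1,0,0,0,0],[22,-1,0,0,0,0],[21,-1,0,0,0,0],[0,0,-30,0,0,0],[0,0,-30,0,0,0],[0,0,-30,0,0,0],[0,0,-20,0,0,0],[0,0,0,0,0,0],[0,0,0,0,0,0],[0,0,0,0,0,0]]

```text
clock: 4.1
eef_pos: [0.591, 0.1937, 0.1488]
ee_rot: [0.061, 0.998, 0.001, 0.001]
contact_force: [1.0, -0.1, 0.3]
width: 0.0856
grip_force: 0.0
```

```bash
python3 look.py w2.png tab
```

```text
[0.591  0.1937 0.1488] [6.130e-02 9.981e-01 5.000e-04 1.400e-03] 4.1
tab [(0.61, [0.5755, 0.1954, 0.0814], [275.0, 194.0]), (0.37, [0.5406, 0.2018, 0.0349], [277.0, 137.0])]
```

View pics/w2.png

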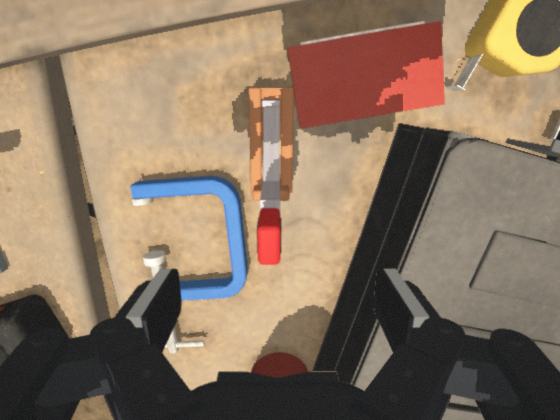

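```bash
python3 - <<'E'
from h import *
print(plane("wrist",[(269,264),(269,240),(272,105)],.133), proj("wrist",[[.591,.1937,.133],[.591,.1937,.1488]]))
E
```

```text
[[0.60404732 0.18845022 0.133     ]
 [0.5887264  0.19048582 0.133     ]
 [0.51440581 0.20188108 0.133     ]] [[274.98197885 242.9427074 ]
 [274.86973154 254.61769879]]
```

>>> arm_command:
  commands:
    - [[0,-3.5,0,0,0,0],[0,0,-20,0,0,0],[0,0,-20,0,0,0],[0,0,-9,0,0,0],[0,0,0,0,0,0],[0,0,0,0,0,0],[0,0,0,0,0,0],[0,0,0,0,0,0],[0,0,0,0,0,0],[0,0,0,0,0,0]]

```text
clock: 5.45
eef_pos: [0.5899, 0.1898, 0.0981]
ee_rot: [0.061, 0.998, 0.0, 0.0]
contact_force: [-0.1, 0.5, -1.0]
width: 0.0851
grip_force: 0.0
```

>>> arm_command:
  commands:
    - [[0,0,0,0,0,0],[0,0,0,0,0,0],[0,0,0,0,0,0],[0,0,0,0,0,0],[0,0,0,0,0,0],[0,0,0,0,0,0],[0,0,0,0,0,0],[0,0,0,0,0,0],[0,0,0,0,0,0],[0,0,0,0,0,0]]
  grip: 0
  squeeze: 35

```text
clock: 6.7
eef_pos: [0.5899, 0.1898, 0.098]
ee_rot: [0.061, 0.998, -0.0, 0.0]
contact_force: [-1.2, -0.2, 1.4]
width: 0.0127
grip_force: 37.6
```

```bash
python3 -c "
from h import *
s=read_state();print(s['eef_pos'],s['contact_force'],s['ft_torque'],s['width'])
im=get_image('wrist');save('w3.png',im)"
```

```text
[0.589861   0.18975451 0.09802872] [-1.21006628 -0.19266305  1.37259571] [0.04747505 0.08740183 0.04455284] 0.012688886337133784
```

View pics/w3.png

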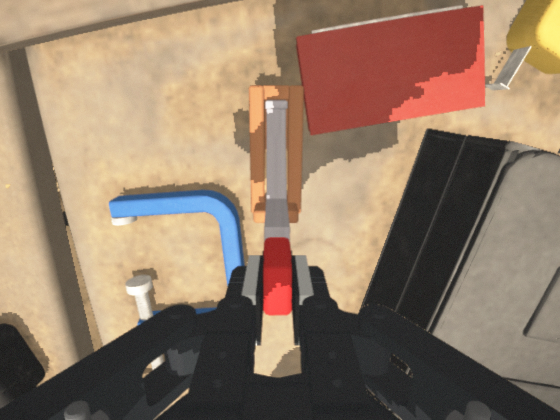

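Gripped: the width is 12.7 mm and the red tab sits between the pads at about (278,275), in line with the slot. Lifting straight up.

>>> arm_command:
  commands:
    - [[0,0,8,0,0,0],[0,0,12,0,0,0],[0,0,15,0,0,0],[0,0,20,0,0,0],[0,0,25,0,0,0],[0,0,30,0,0,0],[0,0,30,0,0,0],[0,0,30,0,0,0],[0,0,12,0,0,0],[0,0,0,0,0,0]]

```text
clock: 8.0
eef_pos: [0.5904, 0.19, 0.2816]
ee_rot: [0.061, 0.998, 0.0, 0.001]
contact_force: [0.2, -0.3, -0.4]
width: 0.0125
grip_force: 37.4
```

```bash
python3 - <<'E'
from h import *
im=get_image('wrist');save('w4.png',im)
s=read_state();print(s['eef_pos'],s['contact_force'],s['width'])
p=s['eef_pos'];R=cv2.Rodrigues(np.array([0,0,-.122]))[0]
# hook-frame points; origin assumed relative to TCP
for dx in (-10,-7,-4):
    o=p+R@np.array([dx/1000,0,-.006])
    print(dx,proj('wrist',[o+R@np.array(v) for v in [(-.0785,0,-.05),(-.069,0,-.075),(-.051,0,-.075),(-.011,0,-.045),(.020,0,.041)]]).round(1).tolist())
print(world('wrist','lower_curl'),world('wrist','tab'))
save('w4c.png',cv2.resize(im[80:340,180:380],(600,780))[:600]) 
E
```

```text
[0.58966741 0.18973313 0.27990157] [-1.74461015 -0.27154291 -1.78063753] 0.012731697182199747
-10 [[274.3, 85.4], [274.6, 101.5], [274.7, 127.7], [274.7, 192.3], [274.0, 307.3]]
-7 [[274.3, 90.4], [274.6, 105.9], [274.7, 131.9], [274.8, 196.6], [274.1, 313.0]]
-4 [[274.4, 95.4], [274.7, 110.3], [274.8, 136.2], [274.8, 201.0], [274.1, 318.6]]
[] [(0.92, [0.5768, 0.1959, 0.269], [283.0, 225.0])]
```

View pics/w4c.png

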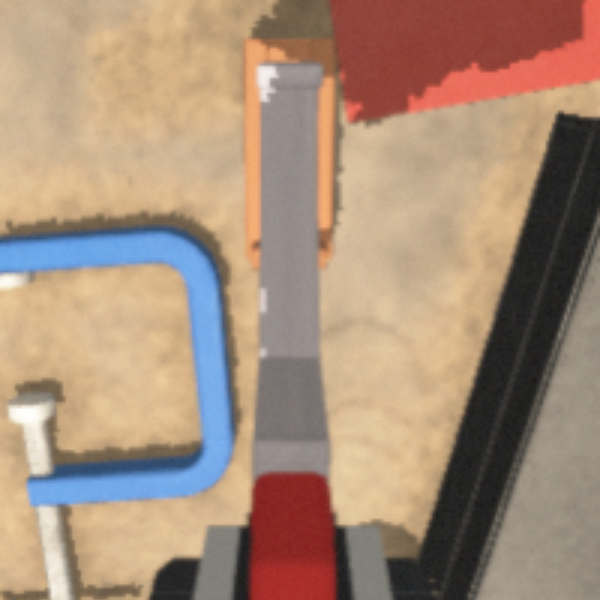

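The hook is out and upright, with the tip at about (276,104) in the full picture. Its origin is about 6 mm behind and 6 mm below the TCP. Moving in front of the rail now.

>>> arm_command:
  commands:
    - [[-10,-40,0,0,0,0.021],[-10,-40,0,0,0,0.021],[-10,-40,0,0,0,0.021],[-10,-40,0,0,0,0.021],[-10,-40,0,0,0,0.021],[-10,-40,0,0,0,0.021],[-10,-40,0,0,0,0.021],[-10,-40,0,0,0,0.021],[-10,-40,0,0,0,0.021],[-4,-39,2,0,0,0.021]]

```text
clock: 9.4
eef_pos: [0.4943, -0.21, 0.2801]
ee_rot: [-0.044, 0.999, 0.001, -0.001]
contact_force: [0.0, -0.1, -1.1]
width: 0.0123
grip_force: 37.4
```

```bash
python3 - <<'E'
from h import *
im=get_image('wrist');save('w5.png',im)
s=read_state();print(s['clock'],s['eef_pos'],s['ee_rot'],s['contact_force'],s['width'])
P=proj('wrist',[(.5594,-.09,.215),(.5767,-.287,.215),(.5658,-.161,.215),(.5855,-.3826,.215),(.572,-.237,.208)]);print(P.round(1).tolist())
save('w5s.png',cv2.resize(im,(800,600)))
print(world('wrist','rail_top'))
E
```

```text
9.45 [ 0.49407284 -0.21478632  0.280434  ] [-0.0431652   0.99906526 -0.00167552 -0.00160039] [-0.12319549 -2.59873815 -0.85707358] 0.012918568585199127
[[423.5, 304.8], [176.4, 305.6], [335.0, 305.9], [60.4, 304.5], [240.0, 300.7]]
[(0.78, [0.5738, -0.2965, 0.1864], [175.0, 283.0])]
```

View pics/w5s.png

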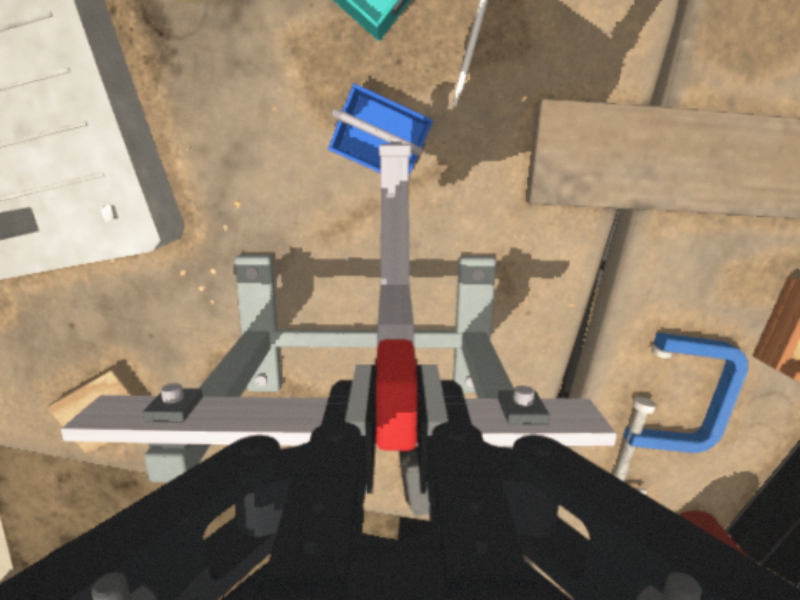

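```bash
python3 - <<'E'
from h import *
im=get_image('wrist')
s=read_state();p=s['eef_pos'];print(p,s['ee_rot'])
g=im.astype(float).mean(2)
for c in (70,100,170,200,215,340,350,400,415):
    col=g[285:325,c-1:c+2].mean(1); d=np.diff(col)
    a=285.5+np.argmax(d[:25]); b=285.5+np.argmin(np.where(np.arange(39)>a-285,d,0))
    W=plane('wrist',[(c,a),(c,b),(c,(a+b)/2)],.215)
    print(c,a,b,W[:,0].round(4),W[2,1].round(4), col.round(0).astype(int)[10:30] if c in(70,400) else '')
E
```

```text
[ 0.49479232 -0.21044367  0.2803242 ] [-4.19824728e-02  9.99117370e-01  6.60632138e-04 -1.23116437e-03]
70 300.5 309.5 [0.5806 0.5892 0.5848] -0.3696 [121 120 119 118 118 143 234 237 238 239 240 240 241 236 219 190 183 178
 169 152]
100 300.5 309.5 [0.5781 0.5866 0.5823] -0.3445 
170 301.5 306.5 [0.5736 0.5783 0.5759] -0.2876 
200 301.5 313.5 [0.5715 0.5826 0.577 ] -0.2636 
215 302.5 309.5 [0.5713 0.5778 0.5746] -0.2517 
340 302.5 309.5 [0.5634 0.5698 0.5666] -0.1525 
350 302.5 311.5 [0.5628 0.5711 0.5669] -0.1444 
400 302.5 311.5 [0.5599 0.5682 0.5641] -0.104 [122 124 124 125 125 125 130 166 234 242 243 244 244 242 241 238 200 143
 134 114]
415 302.5 323.5 [0.5591 0.5788 0.5688] -0.0905
```

>>> arm_command:
  commands:
    - [[20,0,0,0,0,0],[20,0,0,0,0,0],[20,0,0,0,0,0],[15,0,0,0,0,0],[7.5,0,0,0,0,0],[0,0,0,0,0,0],[0,0,-8,0,0,0],[0,0,-8,0,0,0],[0,0,-4,0,0,0],[0,0,0,0,0,0]]

```text
clock: 10.8
eef_pos: [0.5777, -0.2092, 0.2612]
ee_rot: [-0.043, 0.999, 0.0, -0.001]
contact_force: [-0.5, 0.8, -1.0]
width: 0.0129
grip_force: 37.3
```

>>> arm_command:
  commands:
    - [[0,0,-4,0,0,0],[0,0,-4,0,0,0],[0,0,-4,0,0,0],[0,0,-4,0,0,0],[0,0,-4,0,0,0],[0,0,-4,0,0,0],[0,0,0,0,0,0],[0,0,0,0,0,0],[0,0,0,0,0,0],[0,0,0,0,0,0]]

```text
clock: 12.05
eef_pos: [0.5784, -0.2093, 0.2382]
ee_rot: [-0.044, 0.999, -0.0, 0.0]
contact_force: [0.5, -0.2, -1.4]
width: 0.0127
grip_force: 37.3
```

```bash
python3 - <<'E'
from h import *
for i in range(3):
    get_image('side');s=read_state();print(s['eef_pos'],s['contact_force'].round(2),s['ft_torque'].round(3))
save('s1.png',get_image('side'))
E
```

```text
[ 0.57840488 -0.20926848  0.23815179] [ 0.28 -0.55 -0.73] [ 0.038  0.035 -0.023]
[ 0.57836399 -0.20926807  0.23813583] [-0.62  0.26 -1.43] [-0.007  0.016 -0.007]
[ 0.57838413 -0.20927897  0.23812027] [ 0.46  0.9  -0.03] [ 0.    -0.021  0.005]
```

>>> arm_command:
  commands:
    - [[0,0,-4,0,0,0],[0,0,-4,0,0,0],[0,0,-3,0,0,0],[0,0,-2,0,0,0],[0,0,0,0,0,0],[0,0,0,0,0,0],[0,0,0,0,0,0],[0,0,0,0,0,0],[0,0,0,0,0,0],[0,0,0,0,0,0]]

```text
clock: 13.5
eef_pos: [0.5782, -0.2092, 0.2249]
ee_rot: [-0.044, 0.999, 0.0, -0.0]
contact_force: [-1.5, -0.1, -2.4]
width: 0.0126
grip_force: 37.3
```

>>> arm_command:
  commands:
    - [[0,0,-0.5,0,0,0],[0,0,-0.5,0,0,0],[0,0,-0.5,0,0,0],[0,0,-0.5,0,0,0],[0,0,0,0,0,0],[0,0,0,0,0,0],[0,0,0,0,0,0],[0,0,0,0,0,0],[0,0,0,0,0,0],[0,0,0,0,0,0]]

```text
clock: 14.75
eef_pos: [0.5783, -0.2093, 0.2229]
ee_rot: [-0.044, 0.999, -0.0, -0.0]
contact_force: [-1.4, -0.8, -0.3]
width: 0.0125
grip_force: 37.4
```

>>> arm_command:
  commands:
    - [[0,0,-0.4,0,0,0],[0,0,-0.4,0,0,0],[0,0,-0.4,0,0,0],[0,0,-0.3,0,0,0],[0,0,0,0,0,0],[0,0,0,0,0,0],[0,0,0,0,0,0],[0,0,0,0,0,0],[0,0,0,0,0,0],[0,0,0,0,0,0]]

```text
clock: 16.0
eef_pos: [0.5784, -0.2092, 0.2217]
ee_rot: [-0.044, 0.999, -0.0, 0.0]
contact_force: [-3.4, 0.5, 3.3]
width: 0.013
grip_force: 37.9
```

>>> arm_command:
  commands:
    - [[0,0,-0.3,0,0,0],[0,0,-0.3,0,0,0],[0,0,-0.3,0,0,0],[0,0,0,0,0,0],[0,0,0,0,0,0],[0,0,0,0,0,0],[0,0,0,0,0,0],[0,0,0,0,0,0],[0,0,0,0,0,0],[0,0,0,0,0,0]]

```text
clock: 17.25
eef_pos: [0.5786, -0.2093, 0.2216]
ee_rot: [-0.044, 0.999, -0.0, 0.001]
contact_force: [-4.0, 1.0, 6.4]
width: 0.0126
grip_force: 38.3
```

>>> arm_command:
  commands:
    - [[-0.8,0,0.4,0,0,0],[0.2,-2,0,0,0,0],[0.2,-2,0,0,0,0],[0.2,-2,0,0,0,0],[0.2,-2,0,0,0,0],[0.2,-2,0,0,0,0],[0.2,-2,0,0,0,0],[0.2,-2,0,0,0,0],[0,0,0,0,0,0],[0,0,0,0,0,0]]

```text
clock: 18.5
eef_pos: [0.5794, -0.222, 0.2217]
ee_rot: [-0.044, 0.999, 0.001, 0.001]
contact_force: [-1.9, 4.5, 6.0]
width: 0.0126
grip_force: 38.3
```

```bash
python3 - <<'E'
from h import *
F=[]
for i in range(4):
    get_image('side');s=read_state();F.append(s['contact_force'])
print(s['eef_pos'],np.mean(F,0).round(2))
E
```

```text
[ 0.57941799 -0.22199291  0.2216544 ] [-2.47  3.96  6.88]
```

>>> arm_command:
  commands:
    - [[-0.5,0,0.3,0,0,0],[0.1,-1.5,0,0,0,0],[0.1,-1.5,0,0,0,0],[0.1,-1.5,0,0,0,0],[0.1,-1.5,0,0,0,0],[0.1,-1,0,0,0,0],[0.1,-1,0,0,0,0],[0.1,-1,0,0,0,0],[0,0,0,0,0,0],[0,0,0,0,0,0]]

```text
clock: 19.95
eef_pos: [0.5796, -0.2324, 0.2215]
ee_rot: [-0.044, 0.999, -0.0, 0.001]
contact_force: [1.1, 2.1, 4.7]
width: 0.0127
grip_force: 38.1
```

>>> arm_command:
  commands:
    - [[0.1,-1,0,0,0,0],[0.1,-1,0,0,0,0],[0,0,0,0,0,0],[0,0,0,0,0,0],[0,0,0,0,0,0],[0,0,0,0,0,0],[0,0,0,0,0,0],[0,0,0,0,0,0],[0,0,0,0,0,0],[0,0,0,0,0,0]]

```text
clock: 21.2
eef_pos: [0.5794, -0.2343, 0.2213]
ee_rot: [-0.044, 0.999, -0.0, 0.0]
contact_force: [-0.3, -0.4, -0.2]
width: 0.0126
grip_force: 37.3
```

The contact force vanished at y ≈ -0.234, so the hook is over the notch. I'll centre it and lower it gently.

>>> arm_command:
  commands:
    - [[0.1,-1,0,0,0,0],[0,0,-0.6,0,0,0],[0,0,-0.6,0,0,0],[0,0,-0.6,0,0,0],[0,0,-0.6,0,0,0],[0,0,-0.6,0,0,0],[0,0,0,0,0,0],[0,0,0,0,0,0],[0,0,0,0,0,0],[0,0,0,0,0,0]]

```text
clock: 22.45
eef_pos: [0.5794, -0.2352, 0.2183]
ee_rot: [-0.044, 0.999, -0.0, 0.0]
contact_force: [-0.9, -0.1, -0.6]
width: 0.0126
grip_force: 37.4
```

>>> arm_command:
  commands:
    - [[0,0,-0.6,0,0,0],[0,0,-0.6,0,0,0],[0,0,-0.6,0,0,0],[0,0,-0.6,0,0,0],[0,0,0,0,0,0],[0,0,0,0,0,0],[0,0,0,0,0,0],[0,0,0,0,0,0],[0,0,0,0,0,0],[0,0,0,0,0,0]]

```text
clock: 23.7
eef_pos: [0.5794, -0.2352, 0.2159]
ee_rot: [-0.044, 0.999, -0.0, 0.0]
contact_force: [0.0, 0.2, -2.2]
width: 0.013
grip_force: 37.3
```

>>> arm_command:
  commands:
    - [[0,0,0,0,0,0],[0,0,0,0,0,0],[0,0,0,0,0,0],[0,0,0,0,0,0],[0,0,0,0,0,0],[0,0,2,0,0,0],[0,0,6,0,0,0],[0,0,15,0,0,0],[0,0,25,0,0,0],[0,0,25,0,0,0]]
  grip: 0.4

```text
clock: 24.95
eef_pos: [0.5797, -0.2353, 0.2909]
ee_rot: [-0.044, 0.999, -0.0, 0.001]
contact_force: [0.2, -0.4, 0.0]
width: 0.0343
grip_force: 0.0
```

```bash
python3 - <<'E'
from h import *
s=read_state();p=s['eef_pos'];print(s['clock'],p,s['width'],s['contact_force'])
im=get_image('wrist');sd=get_image('side')
print(world('wrist','tab'),world('wrist','lower_curl'),world('wrist','rail_top'))
for cam,I in(('wrist',im),('side',sd)):
    m=((I[:,:,0]>120)&(I[:,:,1]<70)&(I[:,:,2]<70)).astype(np.uint8)
    n,l,st,c=cv2.connectedComponentsWithStats(m)
    print(cam,[(st[i].tolist(),c[i].round(1).tolist()) for i in range(1,n) if st[i,4]>40])
R=cv2.Rodrigues(np.array([0,0,.084]))[0]
o=np.array([.5795,-.2352,.208])-R@np.array([.006,0,0])
pts=[o+R@np.array(v) for v in [(.007,0,.041),(.007,0,.004),(-.0715,0,-.048),(-.06,0,-.075)]]
print(np.round(pts,4));print('w',proj('wrist',pts).round(1).tolist());print('s',proj('side',pts).round(1).tolist())
a=im[150:400,180:380];b=sd[220:320,370:470]
save('v10.png',np.hstack([cv2.resize(a,(400,500)),cv2.resize(b,(400,500)[::1],interpolation=cv2.INTER_CUBIC)]))
E
```

```text
24.95 [ 0.57967613 -0.23534163  0.29089116] 0.03432472881850126 [ 0.21554721 -0.4365673   0.0314769 ]
[(0.84, [0.5689, -0.234, 0.1817], [279.0, 182.0])] [(0.95, [0.5624, -0.2394, 0.1814], [273.0, 176.0])] [(0.69, [0.5782, -0.2257, 0.197], [287.0, 203.0])]
wrist [([267, 193, 21, 43, 402], [277.0, 209.8])]
side [([290, 92, 98, 33, 236], [342.8, 109.6]), ([403, 218, 11, 19, 86], [408.4, 225.1]), ([207, 346, 49, 17, 208], [231.2, 354.3])]
[[ 0.5805 -0.2351  0.249 ]
 [ 0.5805 -0.2351  0.212 ]
 [ 0.5023 -0.2417  0.16  ]
 [ 0.5137 -0.2407  0.133 ]]
w [[274.5, 229.2], [274.8, 211.8], [275.1, 103.7], [275.2, 116.6]]
s [[409.6, 218.6], [407.7, 234.5], [378.3, 269.7], [381.3, 278.4]]
```

View pics/v10.png

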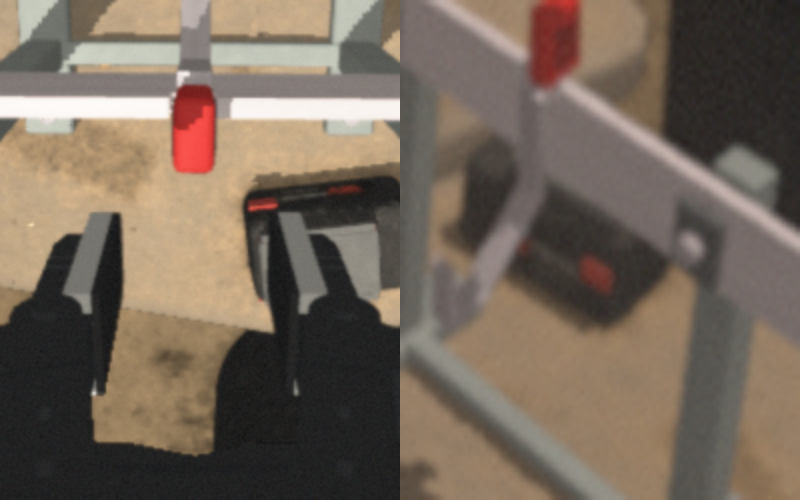

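The crop shows the tab bottom sitting on the rail at about (540,85) and the curl at about (455,310), a little lower than upright, so the hook leans as it hangs. I'll fit the lean numerically.

```bash
python3 - <<'E'
from h import *
im=get_image('wrist');sd=get_image('side')
Rz=cv2.Rodrigues(np.array([0,0,.084]))[0]
o=np.array([.5722,-.2352,.208])
V=[(.007,0,.041),(.020,0,.041),(-.006,0,.041),(-.0715,0,-.048),(-.074,0,-.08),(-.05,0,-.08)]
print('side: tabtop,far,near,tiptop,floorfront-under,floorback-under')
for th in(0,-.05,-.1,-.15,-.2):
    R=Rz@cv2.Rodrigues(np.array([0,th,0]))[0]
    P=[o+R@np.array(v) for v in V]
    print(th,'S',proj('side',P).round(1)[[0,3,4,5]].tolist(),'W',proj('wrist',P).round(1)[[1,2,3]].tolist())
g=im[:,:,:].astype(int)
for r in range(90,135,2): print(r,g[r,262:292:4].mean(1).round().astype(int) if 0 else g[r,262:292:3].mean(1).astype(int))
E
```

```text
side: tabtop,far,near,tiptop,floorfront-under,floorback-underTraceback (most recent call last):
  File "<stdin>", line 8, in <module>
cv2.error: OpenCV(4.12.0) /io/opencv/modules/calib3d/src/calibration_base.cpp:151: error: (-210:Unsupported format or combination of formats) The matrices must have 32f or 64f data type in function 'Rodrigues'
```

```bash
python3 - <<'E'
from h import *
im=get_image('wrist');sd=get_image('side')
Rz=cv2.Rodrigues(np.array([0,0,.084]))[0]
o=np.array([.5722,-.2352,.208])
V=[(.007,0,.041),(.020,0,.041),(-.006,0,.041),(-.0715,0,-.048),(-.074,0,-.08),(-.05,0,-.08)]
for th in(0,-.05,-.1,-.15,-.2):
    R=Rz@cv2.Rodrigues(np.array([0.,th,0]))[0]
    P=[o+R@np.array(v) for v in V]
    print(th,'S',proj('side',P).round(1)[[0,3,4,5]].tolist(),'W',proj('wrist',P).round(1)[[1,2,3]].tolist())
for r in range(90,132,2): print(r,im[r,259:292:3].mean(1).astype(int), im[r,276])
E
```

```text
0 S [[409.0, 218.7], [377.6, 269.8], [375.5, 283.1], [383.9, 278.7]] W [[274.9, 247.3], [274.9, 209.7], [275.3, 103.0]]
-0.05 S [[408.3, 218.9], [378.4, 270.8], [376.8, 283.8], [385.1, 278.9]] W [[274.9, 245.0], [274.9, 206.5], [275.3, 106.0]]
-0.1 S [[407.6, 219.1], [379.2, 271.6], [378.2, 284.3], [386.5, 279.0]] W [[274.9, 242.5], [274.9, 203.2], [275.3, 109.2]]
-0.15 S [[406.9, 219.4], [380.0, 272.4], [379.6, 284.7], [387.8, 279.0]] W [[274.9, 239.9], [274.9, 200.0], [275.3, 112.5]]
-0.2 S [[406.2, 219.8], [381.0, 273.1], [381.1, 285.0], [389.2, 278.8]] W [[274.9, 237.1], [274.9, 196.7], [275.3, 116.0]]
90 [151 145 153 145 150 155 155 168 174 154  99] [187 154 118]
92 [142 140 147 145 153 172 156 168 165 158 108] [189 159 122]
94 [145 135 145 147 154 157 163 171 168 164  99] [191 162 123]
96 [153 138 142 153 163 166 169 174 172 166  98] [200 170 132]
98 [144 151 152 156 165 174 174 175 166 164 100] [211 178 138]
100 [155 165 160 155 169 175 176 169 166 163 141] [207 177 137]
102 [159 162 163 152 162 168 171 173 165 164 164] [202 174 138]
104 [160 166 168 156 172 170 167 162 165 16
[... 152 characters left out ...]
 [167 166 163 158 143 147 147 189 227 162 164] [152 146 141]
112 [165 160 164 153 139 141 142 210 226 162 161] [147 139 137]
114 [163 160 160 159 113 111 113 181 178 159 165] [120 115 112]
116 [164 158 159 156  99  97  98  95  99 162 168] [102  96  95]
118 [142 163 160  96 139 140 139 139 137 138 144] [145 136 135]
120 [ 95 102 104  97 139 141 139 138 143  96 100] [150 141 141]
122 [100  96  98 101 140 139 141 140 140  98  99] [145 137 137]
124 [ 98  98 102  97 140 139 142 138 140  99 101] [146 138 136]
126 [ 99  97 101  99 139 140 138 139 139  98 101] [144 138 137]
128 [101  98  99 100 138 140 140 139 141  99 104] [148 142 139]
130 [105 108 107 100 139 137 139 138 137  99  99] [146 138 137]
```

Fit: the hook is seated and leans about 0.16 rad, so the curl floor is near (0.523, -0.237, 0.124). Now going to the pail.

>>> arm_command:
  commands:
    - [[-20,1,0,0,0,-0.038],[-20,1,0,0,0,-0.038],[-20,1,0,0,0,-0.038],[-20,1,0,0,0,-0.038],[-20,1,0,0,0,-0.038],[-20,1,-5,0,0,-0.038],[-20,1,-5,0,0,-0.038],[-20,1,-10,0,0,-0.038],[-20,1,-10,0,0,-0.038],[-10,1,-10,0,0,-0.038]]
  grip: 1

```text
clock: 26.65
eef_pos: [0.3882, -0.2251, 0.2485]
ee_rot: [0.147, 0.989, -0.0, 0.0]
contact_force: [-0.7, 0.6, -0.0]
width: 0.0853
grip_force: 0.0
```

```bash
python3 - <<'E'
from h import *
for i in range(3): get_image('top')
im=get_image('wrist');save('w6.png',im)
s=read_state();p=s['eef_pos'];print(s['clock'],p,s['ee_rot'])
b=im.astype(int);hsv=cv2.cvtColor(im,cv2.COLOR_RGB2HSV)
m=((hsv[:,:,0]>108)&(hsv[:,:,0]<125)&(hsv[:,:,1]>150)).astype(np.uint8)
n,l,st,c=cv2.connectedComponentsWithStats(m)
print([(st[i].tolist(),c[i].round(1).tolist()) for i in range(1,n) if st[i,4]>100])
i=1+np.argmax(st[1:,4]);cs=cv2.findContours((l==i).astype(np.uint8),0,2)[0];h=cv2.convexHull(np.vstack(cs))
q=cv2.approxPolyDP(h,6,True).reshape(-1,2);print(q.tolist());print(plane('wrist',q,.05).round(4).tolist())
print(world('wrist','pail'),world('wrist','bail_mid'))
x0,y0,w,hh=st[i][:4]
# gray bail pixels near: low saturation within/around the pail
roi=hsv[y0-30:y0+hh+30,x0-40:x0+w+40]
g=((roi[:,:,1]<45)&(roi[:,:,2]>90)).astype(np.uint8)
n2,l2,s2,c2=cv2.connectedComponentsWithStats(g)
for k in range(1,n2):
    if s2[k,4]>60:
        ys,xs=np.where(l2==k);r=cv2.minAreaRect(np.c_[xs+x0-40,ys+y0-30].astype(np.float32));bx=cv2.boxPoints(r);print(s2[k,4],r,plane('wrist',bx,.108).round(4).tolist())
E
```

```text
26.85 [ 0.38961893 -0.22530353  0.24896154] [ 1.45930030e-01  9.89294875e-01 -1.73712456e-05  2.74366677e-04]
[([248, 162, 61, 43, 2185], [277.8, 182.7]), ([248, 210, 58, 6, 175], [275.9, 213.4])]
[[251, 164], [304, 164], [303, 204], [251, 202]]
[[0.3678, -0.2469, 0.05], [0.3846, -0.1915, 0.05], [0.4282, -0.2048, 0.05], [0.4089, -0.2603, 0.05]]
[(0.87, [0.29, -0.2514, 0.0058], [229.0, 95.0]), (0.65, [0.4066, -0.2287, 0.0068], [277.0, 183.0])] [(0.96, [0.2867, -0.253, 0.0095], [227.0, 92.0]), (0.92, [0.4078, -0.2265, 0.0077], [279.0, 184.0])]
63 ((317.0, 139.5), (15.0, 4.0), 90.0) [[0.3493, -0.1762, 0.108], [0.3504, -0.1727, 0.108], [0.3633, -0.1762, 0.108], [0.3623, -0.1796, 0.108]]
554 ((278.0170593261719, 200.50177001953125), (67.15884399414062, 24.24989891052246), 5.906140327453613) [[0.3994, -0.2605, 0.108], [0.3776, -0.2508, 0.108], [0.4022, -0.1926, 0.108], [0.4247, -0.2011, 0.108]]
```

```bash
python3 - <<'E'
from h import *
im=cv2.imread('pics/w6.png')[:,:,::-1].copy();hsv=cv2.cvtColor(im,cv2.COLOR_RGB2HSV)
m=(hsv[:,:,0]>100)&(hsv[:,:,0]<130)&(hsv[:,:,1]>110)
pts=[]
for c in range(255,304,4):
    r=np.where(m[190:225,c])[0]+190; d=np.diff(r); k=np.argmax(d)
    if d[k]>2: pts.append((c,(r[k]+r[k+1])/2)); 
    print(c,r[k],r[k+1],end='; ')
pts=np.array(pts);W=plane('wrist',pts,.105)
f=np.polyfit(pts[:,0],pts[:,1],1);print(f);L=plane('wrist',[(255,np.polyval(f,255)),(278,np.polyval(f,278)),(303,np.polyval(f,303))],.105);print(L, -np.arctan2(L[2,0]-L[0,0],L[2,1]-L[0,1]))
for r in range(194,214,2): print(r,''.join('#' if x else '.' for x in m[r,240:320]), )
c=cv2.connectedComponents
ys,xs=np.where(m);print(xs.min(),xs.max(),ys.min(),ys.max())
print(hsv[204:212,240:320:4,1])
E
```

```text
255 203 211; 259 203 211; 263 203 211; 267 203 212; 271 203 212; 275 203 212; 279 204 212; 283 204 212; 287 204 212; 291 204 212; 295 204 212; 299 204 213; 303 204 213; [3.22802198e-02 1.98724588e+02]
[[ 0.40143739 -0.24968042  0.105     ]
 [ 0.40859404 -0.22866141  0.105     ]
 [ 0.4163857  -0.20577568  0.105     ]] -0.3281610430007504
194 .............#################################################..................
196 ............###################################################.................
198 ............####################################################................
200 ...........#####################################################................
202 ...........######################################################...............
204 .....................................############################...............
206 ................................................................................
208 ................................................................................
210 ........##......................................................................
212 ........##############################################.#.#......##..............
153 559 162 415
[[ 74  28  19  14  17  24  54  63  90 110 117 139 145 162 162 168 148  25
   93  92]
 [ 75  25  19  17  20  19  11   8  14  11  11  18  15  44  48  83  63  22
   85  93]
 [ 74  35  22  21  20  20  20  21  19  17  18  18  17  15  13  12  11  19
   71  94]
 [ 76  50  19  20  22  21  19  18  19  18  22  18  22  21  21  21  19  20
   65  93]
 [ 76  69  17  20  20  20  22  21  21  22  21  21  21  18  19  19  21  20
   68  88]
 [ 78  75 107  17  20  17  17  18  20  19  19  19  19  20  21  20  22  24
   85  87]
 [ 74  75 154  36  23  25  18  19   6   9  20  20  20  18  19  19  17  48
   94  88]
 [ 74  75 158 147 145 133 105 103  73  65  39  31  23  30  18   7  27  80
   93  89]]
```

>>> arm_command:
  commands:
    - [[8,-2.4,-15,-0.024,-0.069,-0.012],[8,-2.4,-15,-0.024,-0.069,-0.012],[8,-2.4,-15,-0.024,-0.069,-0.011],[0,0,-28,0,0,0],[0,0,-28,0,0,0],[0,0,-25,0,0,0],[0,0,-20,0,0,0],[0,0,0,0,0,0],[0,0,0,0,0,0],[0,0,0,0,0,0]]

```text
clock: 28.2
eef_pos: [0.4146, -0.2331, 0.1044]
ee_rot: [0.162, 0.981, -0.021, 0.109]
contact_force: [0.5, -0.7, 0.1]
width: 0.0854
grip_force: 0.0
```

```bash
python3 - <<'E'
from h import *
from scipy.spatial.transform import Rotation as Ro
im=get_image('wrist');save('w7.png',im)
s=read_state();p=s['eef_pos'];R=Ro.from_quat(s['ee_rot']).as_matrix();print(s['clock'],p);print(R.round(3))
hsv=cv2.cvtColor(im,cv2.COLOR_RGB2HSV)
m=(hsv[:,:,0]>105)&(hsv[:,:,0]<128)&(hsv[:,:,1]>110)
m[:,:150]=0;m[:,410:]=0;m[320:]=0
ys,xs=np.where(m);print(xs.min(),xs.max(),ys.min(),ys.max())
pts=[]
for c in range(xs.min()+8,xs.max()-8,4):
    r=np.where(m[:,c])[0]; d=np.diff(r)
    if len(d) and d.max()>4: k=d.argmax();pts.append((c,(r[k]+r[k+1])/2,d[k]))
pts=np.array(pts);print(pts.astype(int).tolist())
B=[(.4083,-.2296,.105)];y=np.array([.322,.947,0])
for b in [np.array([.408,-.2305,.105])]:
    print(proj('wrist',[b,b-.034*y,b+.034*y,b-.025*y,b+.025*y]).round(1).tolist())
E
```

```text
28.25 [ 0.41441113 -0.23304442  0.10427207]
[[-0.924  0.323  0.206]
 [ 0.313  0.947 -0.076]
 [-0.22  -0.006 -0.976]]
226 331 132 225
[[234, 195, 23], [322, 194, 21]]
[[275.5, 245.3], [211.3, 245.1], [339.9, 245.3], [228.2, 245.2], [322.9, 245.3]]
```

```bash
python3 - <<'E'
from h import *
im=cv2.imread('pics/w7.png')[:,:,::-1].astype(int)
for r in range(216,268,3): print(r,[tuple(im[r,c]) if 0 else int(im[r,c].mean())*1000+int(im[r,c].max()-im[r,c].min()) for c in (195,205,210,215,230,277,320,335,340,345,350)])
print(proj('wrist',[[.408,-.2305,.05],[.408,-.2305,.108]]))
E
```

```text
216 [159054, 162054, 157054, 158054, 103007, 76080, 73081, 125026, 159059, 160058, 158056]
219 [159053, 163054, 164056, 159053, 107037, 76080, 76081, 112010, 163055, 159056, 159056]
222 [157052, 163051, 162054, 156053, 122008, 80089, 79085, 110009, 162056, 162056, 160054]
225 [159051, 159053, 159050, 157051, 154041, 146140, 141148, 112009, 158055, 165060, 163057]
228 [160053, 160051, 153051, 154051, 155054, 162061, 95030, 110008, 155053, 166056, 162056]
231 [156054, 156051, 156050, 155049, 161052, 164063, 90032, 114012, 139042, 162057, 163057]
234 [165053, 155052, 152049, 152043, 114015, 160060, 97032, 133012, 145025, 160056, 160058]
237 [161054, 159052, 157051, 159052, 127009, 124009, 120010, 160013, 165036, 159056, 157054]
240 [160054, 163056, 161054, 160052, 180014, 185014, 182012, 176022, 162054, 155052, 125043]
243 [162053, 160054, 160051, 162052, 217014, 213015, 214015, 210080, 159052, 89032, 89030]
246 [159057, 164054, 162054, 162054, 172037, 182036, 175019, 160057, 155055, 91030, 92029]
249 [161057, 160050, 155049, 161057, 156051, 146069, 90030, 160057, 156054, 87033, 91030]
252 [168056, 161053, 156051, 159052, 154052, 141063, 94032, 104041, 94033, 94033, 91031]
255 [166057, 159051, 162053, 159050, 152050, 131057, 147051, 93033, 96032, 89032, 93037]
258 [161052, 159053, 159052, 159050, 152052, 152068, 159055, 91032, 93030, 90030, 90033]
261 [157051, 156051, 163053, 156053, 156051, 152064, 160056, 97029, 90031, 91030, 92033]
264 [154052, 158052, 160052, 157050, 155052, 157064, 164057, 96031, 94031, 95030, 93032]
267 [153050, 154048, 158051, 157050, 155055, 156061, 98033, 95032, 91030, 96033, 88033]
[[276.22822306 196.40211373]
 [275.45254502 248.70435154]]
```

>>> arm_command:
  commands:
    - [[-1.7,1,0,0,0,0],[0,0,-12,0,0,0],[0,0,-12,0,0,0],[0,0,-10,0,0,0],[0,0,-5,0,0,0],[0,0,0,0,0,0],[0,0,0,0,0,0],[0,0,0,0,0,0],[0,0,0,0,0,0],[0,0,0,0,0,0]]

```text
clock: 29.5
eef_pos: [0.4118, -0.2315, 0.0641]
ee_rot: [0.162, 0.981, -0.021, 0.108]
contact_force: [0.2, 0.5, 0.6]
width: 0.0856
grip_force: 0.0
```

>>> arm_command:
  commands:
    - [[0,0,0,0,0,0],[0,0,0,0,0,0],[0,0,0,0,0,0],[0,0,0,0,0,0],[0,0,0,0,0,0],[0,0,0,0,0,0],[0,0,0,0,0,0],[0,0,0,0,0,0],[0,0,0,0,0,0],[0,0,0,0,0,0]]
  grip: 0.5
  squeeze: 40

```text
clock: 30.75
eef_pos: [0.4121, -0.2317, 0.0644]
ee_rot: [0.162, 0.981, -0.021, 0.108]
contact_force: [-1.6, 1.0, 5.3]
width: 0.0645
grip_force: 43.1
```

>>> arm_command:
  commands:
    - [[0,0,7,0,0,0],[0,0,10,0,0,0],[0,0,15,0,0,0],[0,0,15,0,0,0],[0,0,10,0,0,0],[12,-2,0,0,0,0.103],[12,-2,0,0,0,0.103],[12,-2,0,0,0,0.103],[12,-2,0,0,0,0.103],[10,-2,0,0,0,0]]

```text
clock: 32.0
eef_pos: [0.4703, -0.242, 0.1213]
ee_rot: [-0.041, 0.993, 0.002, 0.109]
contact_force: [-0.2, 0.3, -1.1]
width: 0.0643
grip_force: 44.6
```

```bash
python3 - <<'E'
from h import *
from scipy.spatial.transform import Rotation as Ro
for i in range(4): get_image('side')
im=get_image('wrist');save('w8.png',im);save('s8.png',get_image('side'))
s=read_state();p=s['eef_pos'];R=Ro.from_quat(s['ee_rot']).as_matrix();print(s['clock'],p,s['contact_force'],s['width']);print(R.round(3))
c=s['eef_pos'];x=np.array([.9965,.084,0]);y=np.array([-.084,.9965,0])
w=p-.0058*x; w[2]=p[2]-.0644+.105
print('wire',w,'proj',proj('wrist',[w,w+.02*y,w-.02*y]).round(1).tolist(),'side',proj('side',[w]).round(1).tolist())
o=np.array([.5707,-.2335,.208])
for th in(-.1,-.16,-.2):
    Rr=np.c_[x,y,[0,0,1]]@cv2.Rodrigues(np.array([0.,th,0]))[0]
    print(th,proj('wrist',[o+Rr@np.array(v) for v in [(-.069,0,-.048),(-.074,0,-.048),(-.069,0,-.075),(-.051,0,-.075)]]).round(1).tolist())
g=im.astype(int)
for r in range(170,330,4): print(r,[int(g[r,k].mean())*1000+int(np.ptp(g[r,k])) for k in (250,262,270,276,282,290,302)])
E
```

```text
32.3 [ 0.46922559 -0.24101503  0.12070149] [-0.04158198  0.63194802 -1.56266239] 0.06456910007836626
[[-0.973 -0.083  0.216]
 [-0.082  0.997  0.013]
 [-0.217 -0.005 -0.976]]
wire [ 0.46344589 -0.24150223  0.16130149] proj [[273.1, 301.3], [319.9, 301.3], [226.4, 301.2]] side [[363.1, 275.6]]
-0.1 [[272.1, 351.2], [272.0, 344.1], [272.9, 315.0], [273.1, 337.8]]
-0.16 [[272.3, 349.3], [272.2, 341.9], [273.0, 316.3], [273.2, 339.7]]
-0.2 [[272.4, 348.4], [272.3, 340.9], [273.1, 317.5], [273.3, 341.2]]
170 [77087, 78086, 79085, 79087, 78086, 75089, 77088]
174 [80086, 79087, 78089, 78088, 80086, 80086, 78086]
178 [77088, 81085, 80086, 78088, 79088, 79087, 79087]
182 [79087, 75086, 75091, 81084, 79087, 81086, 81084]
186 [78086, 80087, 77089, 80087, 81086, 82085, 75091]
190 [87099, 147159, 90105, 147159, 147160, 150157, 146159]
194 [151158, 153156, 151160, 150158, 148162, 150159, 151158]
198 [151158, 154157, 154155, 148161, 149161, 152159, 150159]
202 [151159, 152159, 149159, 151159, 150159, 152157, 149162]
206 [154157, 151159, 150159, 151159, 150159, 149161, 146162]
210 [111127, 111124, 87
[... 1007 characters left out ...]
1006, 110006, 111007, 107006]
286 [196014, 196012, 195014, 194011, 192013, 192013, 194015]
290 [198015, 195012, 193014, 193012, 192012, 195013, 198014]
294 [117008, 116008, 118006, 119008, 119008, 115008, 119009]
298 [148011, 148011, 147012, 150011, 148010, 150012, 148012]
302 [213014, 214014, 211015, 213015, 212013, 211015, 211014]
306 [220013, 221012, 218016, 220014, 219014, 220015, 219016]
310 [173067, 118007, 114007, 119007, 116009, 172061, 168062]
314 [174071, 116008, 114009, 116008, 111010, 171064, 173064]
318 [174068, 115007, 113009, 118008, 117011, 168063, 173062]
322 [174076, 117008, 113008, 115008, 115010, 170065, 177065]
326 [158069, 114010, 113008, 118009, 115008, 172062, 172062]
```

```bash
python3 - <<'E'
from h import *
g=cv2.imread('pics/w8.png')[:,:,::-1].astype(int)
for r in range(326,420,3): print(r,[int(g[r,k].mean())*1000+int(np.ptp(g[r,k])) for k in (262,270,276,282)])
s=cv2.imread('pics/s8.png')[:,:,::-1].astype(int)
E
```

```text
326 [114010, 113008, 118009, 115008]
329 [116008, 114010, 115009, 113007]
332 [116011, 116008, 116008, 118009]
335 [114008, 115008, 117008, 115010]
338 [115008, 112008, 115009, 117009]
341 [163014, 167014, 164013, 159011]
344 [227011, 227012, 225012, 222013]
347 [223012, 225011, 227010, 218013]
350 [189016, 194012, 199015, 180016]
353 [190015, 195013, 199016, 182017]
356 [189014, 195013, 200015, 181017]
359 [193015, 196011, 198014, 180015]
362 [194013, 192014, 199015, 182017]
365 [192017, 195014, 199013, 180017]
368 [195014, 196013, 196013, 178017]
371 [199015, 194014, 198013, 141014]
374 [158013, 196014, 197015, 136012]
377 [35002, 53002, 122008, 53003]
380 [32002, 34000, 35003, 37004]
383 [34002, 28002, 30003, 30001]
386 [39004, 35003, 34004, 38003]
389 [37001, 38001, 35001, 39002]
392 [35001, 35001, 35002, 31003]
395 [39001, 30002, 34002, 33003]
398 [33004, 35002, 37001, 38003]
401 [37002, 37004, 35003, 32002]
404 [28002, 35001, 36000, 33001]
407 [28004, 33002, 36003, 34002]
410 [32003, 31000, 35002, 35002]
413 [33003, 34001, 37002, 33004]
416 [29001, 36001, 35003, 33002]
419 [35000, 36000, 33002, 39003]
```

>>> arm_command:
  commands:
    - [[5,0.4,0,0,0,0],[8,0.7,0,0,0,0],[8,0.7,0,0,0,0],[8,0.7,0,0,0,0],[8,0.7,0,0,0,0],[8,0.7,0,0,0,0],[7,0.6,0,0,0,0],[5,0.3,0,0,0,0],[3,0.2,0,0,0,0],[0,0,0,0,0,0]]

```text
clock: 33.55
eef_pos: [0.5298, -0.2364, 0.1208]
ee_rot: [-0.042, 0.993, 0.002, 0.109]
contact_force: [0.7, -0.0, -1.9]
width: 0.0647
grip_force: 44.6
```

```bash
python3 - <<'E'
from h import *
for i in range(3): get_image('side')
im=get_image('wrist');save('w9.png',im)
s=read_state();p=s['eef_pos'];print(s['clock'],p,s['contact_force'].round(2))
x=np.array([.9965,.084,0]);y=np.array([-.084,.9965,0])
w=p-.0058*x; w[2]=p[2]-.0644+.105
print('wire',w,proj('wrist',[w,w+[0,0,.003]]).round(1).tolist())
o=np.array([.5707,-.2335,.208])
for th in(-.1,-.16,-.2):
    Rr=np.c_[x,y,[0,0,1]]@cv2.Rodrigues(np.array([0.,th,0]))[0]
    print(th,proj('wrist',[o+Rr@np.array(v) for v in [(-.069,0,-.048),(-.074,0,-.048),(-.069,0,-.075),(-.051,0,-.075)]]).round(1).tolist())
g=im.astype(int)
for r in range(190,330,3): print(r,[int(g[r,k].mean())*1000+int(np.ptp(g[r,k])) for k in (240,264,272,280,310)])
E
```

```text
33.75 [ 0.52949208 -0.23644529  0.12084086] [-0.12 -0.56 -2.94]
wire [ 0.52371238 -0.23693249  0.16144086] [[273.1, 301.3], [273.0, 306.6]]
-0.1 [[271.8, 258.5], [271.7, 248.2], [272.8, 228.8], [273.0, 259.6]]
-0.16 [[272.0, 259.3], [271.9, 249.1], [273.0, 233.1], [273.2, 263.9]]
-0.2 [[272.2, 260.1], [272.1, 250.0], [273.1, 236.3], [273.3, 267.0]]
190 [95104, 154158, 95107, 96106, 152158]
193 [92100, 154160, 149155, 145156, 109128]
196 [97104, 157160, 157162, 156162, 95103]
199 [91105, 157161, 160158, 155161, 93105]
202 [91105, 155158, 153160, 154164, 95105]
205 [94104, 91106, 93105, 98105, 95103]
208 [94104, 90105, 93106, 93105, 93105]
211 [97101, 96104, 91103, 93106, 90106]
214 [94101, 95104, 95103, 97103, 94104]
217 [94105, 91105, 91106, 94106, 93104]
220 [94105, 120004, 118005, 115008, 94104]
223 [92100, 123008, 123009, 121010, 85093]
226 [81091, 119010, 123010, 121010, 84090]
229 [81092, 121008, 122009, 121007, 82092]
232 [84089, 123010, 122010, 122010, 84089]
235 [82089, 119009, 120010, 121008, 85091]
238 [82091, 121011, 122008, 123009, 84090]
241 [85089, 123008, 123009, 12301
[... 592 characters left out ...]
206017, 203014, 210015, 189072]
286 [158071, 209015, 203015, 211015, 185072]
289 [151070, 210015, 205015, 211016, 187068]
292 [144064, 208017, 200016, 206016, 191070]
295 [121008, 121008, 121011, 122009, 124010]
298 [160011, 162011, 157014, 155013, 155012]
301 [212014, 211015, 213013, 212013, 211014]
304 [232012, 231012, 230012, 229012, 227013]
307 [213027, 220013, 221012, 220015, 213024]
310 [185077, 209013, 205016, 161010, 124056]
313 [187074, 212013, 205014, 158009, 70026]
316 [189072, 211013, 206015, 154010, 36001]
319 [181068, 212014, 205015, 157011, 43004]
322 [182067, 211015, 208016, 158011, 39002]
325 [182068, 210017, 205015, 156013, 49016]
328 [180064, 157010, 154010, 155011, 57035]
```

>>> arm_command:
  commands:
    - [[0,0,-4,0,0,0],[0,0,-4,0,0,0],[0,0,-4,0,0,0],[0,0,-4,0,0,0],[0,0,-4,0,0,0],[0,0,-4,0,0,0],[0,0,-3,0,0,0],[0,0,0,0,0,0],[0,0,0,0,0,0],[0,0,0,0,0,0]]

```text
clock: 35.0
eef_pos: [0.5299, -0.2365, 0.0941]
ee_rot: [-0.042, 0.993, 0.002, 0.11]
contact_force: [-0.1, -0.9, -2.1]
width: 0.0649
grip_force: 44.6
```

>>> arm_command:
  commands:
    - [[0,0,-1,0,0,0],[0,0,-1,0,0,0],[0,0,-1,0,0,0],[0,0,0,0,0,0],[0,0,0,0,0,0],[0,0,0,0,0,0],[0,0,0,0,0,0],[0,0,0,0,0,0],[0,0,0,0,0,0],[0,0,0,0,0,0]]

```text
clock: 36.25
eef_pos: [0.5298, -0.2364, 0.0909]
ee_rot: [-0.042, 0.993, 0.002, 0.109]
contact_force: [-0.3, 0.5, -2.0]
width: 0.0648
grip_force: 44.6
```

>>> arm_command:
  commands:
    - [[0,0,-0.8,0,0,0],[0,0,-0.8,0,0,0],[0,0,-0.8,0,0,0],[0,0,0,0,0,0],[0,0,0,0,0,0],[0,0,0,0,0,0],[0,0,0,0,0,0],[0,0,0,0,0,0],[0,0,0,0,0,0],[0,0,0,0,0,0]]

```text
clock: 37.5
eef_pos: [0.5298, -0.2365, 0.0885]
ee_rot: [-0.042, 0.993, 0.002, 0.109]
contact_force: [0.2, 0.1, -1.3]
width: 0.0648
grip_force: 44.6
```

>>> arm_command:
  commands:
    - [[0,0,-0.5,0,0,0],[0,0,-0.5,0,0,0],[0,0,-0.5,0,0,0],[0,0,0,0,0,0],[0,0,0,0,0,0],[0,0,0,0,0,0],[0,0,0,0,0,0],[0,0,0,0,0,0],[0,0,0,0,0,0],[0,0,0,0,0,0]]

```text
clock: 38.75
eef_pos: [0.5305, -0.2368, 0.0877]
ee_rot: [-0.042, 0.993, 0.002, 0.11]
contact_force: [1.0, 0.3, 4.6]
width: 0.0645
grip_force: 45.1
```

```bash
cat > f.py <<'E'
from h import *
F=[]
for i in range(5): get_image('side');s=read_state();F.append(s['contact_force'])
print(s['clock'],s['eef_pos'].round(4),np.mean(F,0).round(2))
im=get_image('wrist');g=im[200:375,272].astype(int).mean(1).astype(int)
print('edges',[(201+i,int(d)) for i,d in enumerate(np.diff(g)) if abs(d)>25])
E
python3 f.py
```

```text
39.0 [ 0.5305 -0.2368  0.0877] [1.11 0.46 5.06]
edges [(313, 32), (314, 36)]
```

>>> arm_command:
  commands:
    - [[0,0,0.3,0,0,0],[0,0,0.2,0,0,0],[0,0,0,0,0,0],[0,0,0,0,0,0],[0,0,0,0,0,0],[0,0,0,0,0,0],[0,0,0,0,0,0],[0,0,0,0,0,0],[0,0,0,0,0,0],[0,0,0,0,0,0]]

```text
clock: 40.3
eef_pos: [0.5301, -0.2366, 0.0878]
ee_rot: [-0.042, 0.993, 0.002, 0.11]
contact_force: [1.8, -0.1, 5.9]
width: 0.0647
grip_force: 45.1
```

>>> arm_command:
  commands:
    - [[0,0,0,0,0,0],[0,0,0,0,0,0],[0,0,0,0,0,0],[0,0,0,0,0,0],[0,0,0,0,0,0],[0,0,0,0,0,0],[0,0,0,0,0,0],[0,0,0,0,0,0],[0,0,0,0,0,0],[0,0,0,0,0,0]]
  grip: 1

```text
clock: 41.55
eef_pos: [0.5298, -0.2364, 0.0875]
ee_rot: [-0.042, 0.993, 0.002, 0.109]
contact_force: [0.6, -0.4, -0.4]
width: 0.0858
grip_force: 0.0
```

```bash
python3 f.py; python3 -c "
from h import *
print(read_state()['width'],world('side','pail'),world('side','bail_mid'))"
```

```text
41.8 [ 0.5297 -0.2364  0.0874] [-0.16 -0.23  0.04]
edges [(317, 33)]
0.08535097805592197 [(0.97, [0.5214, -0.2431, 0.06], [382.0, 306.0]), (0.79, [0.2866, -0.2592, 0.0307], [293.0, 367.0])] [(0.75, [0.287, -0.2597, 0.0318], [293.0, 366.0]), (0.66, [0.5184, -0.2384, 0.0525], [379.0, 308.0]), (0.61, [0.5634, -0.2442, 0.2072], [404.0, 241.0])]
```

>>> arm_command:
  commands:
    - [[-1.1,0,5,0,0,0],[-1.1,0,5,0,0,0],[-2.2,0,10,0,0,0],[-2.2,0,10,0,0,0],[-3,0,15,0,0,0],[-4,0,20,0,0,0],[-5,0,20,0,0,0],[-10,0,25,0,0,0],[-10,0,25,0,0,0],[-10,0,25,0,0,0]]

```text
clock: 43.2
eef_pos: [0.4807, -0.2364, 0.2494]
ee_rot: [-0.042, 0.993, 0.002, 0.11]
contact_force: [0.5, -0.1, -1.2]
width: 0.0854
grip_force: 0.0
```

>>> arm_command:
  commands:
    - [[-20,0,10,0,0,0],[-20,0,10,0,0,0],[-10,0,0,0,0,0],[0,0,0,0,0,0],[0,0,0,0,0,0],[0,0,0,0,0,0],[0,0,0,0,0,0],[0,0,0,0,0,0],[0,0,0,0,0,0],[0,0,0,0,0,0]]

```text
clock: 44.45
eef_pos: [0.4312, -0.2364, 0.2675]
ee_rot: [-0.042, 0.993, 0.002, 0.109]
contact_force: [0.3, -0.7, 0.6]
width: 0.0854
grip_force: 0.0
```

```bash
python3 - <<'E'
from h import *
a=get_image('side')
for i in range(8): get_image('top')
b=get_image('side');save('s10.png',b)
s=read_state();print(s['clock'],s['eef_pos'],s['contact_force'])
print(world('side','pail'),world('side','tab'))
for I in(a,b):
    hsv=cv2.cvtColor(I,cv2.COLOR_RGB2HSV)
    m=((hsv[:,:,0]>108)&(hsv[:,:,0]<128)&(hsv[:,:,1]>150)).astype(np.uint8)
    n,l,st,c=cv2.connectedComponentsWithStats(m);print([(st[i].tolist(),c[i].round(1).tolist()) for i in range(1,n) if st[i,4]>80])
    r=((I[:,:,0]>120)&(I[:,:,1]<70)&(I[:,:,2]<70)).astype(np.uint8)
    n,l,st,c=cv2.connectedComponentsWithStats(r);print([(st[i].tolist(),c[i].round(1).tolist()) for i in range(1,n) if st[i,4]>50])
print(proj('side',[[.5236,-.2375,.0224+.025],[.58,-.235,.231]]))
E
```

```text
44.95 [ 0.43112588 -0.23643281  0.26748466] [-0.4196638  -0.58770344 -0.25157048]
[(0.94, [0.2868, -0.2597, 0.0335], [293.0, 366.0]), (0.7, [0.5221, -0.2439, 0.0587], [383.0, 306.0])] [(0.96, [0.5637, -0.2421, 0.1816], [402.0, 251.0]), (0.66, [0.582, -0.312, 0.1288], [432.0, 287.0]), (0.38, [0.5211, -0.2366, 0.059], [380.0, 304.0])]
[]
[([358, 111, 30, 14, 82], [372.2, 119.4]), ([403, 218, 11, 19, 89], [408.2, 224.9])]
[]
[([360, 116, 28, 9, 66], [374.4, 120.6]), ([403, 218, 11, 19, 90], [408.3, 225.0])]
[[380.60421107 308.53477151]
 [408.452058   226.44864862]]
```

>>> arm_command:
  commands:
    - [[0,0,0,0,0,0],[0,0,0,0,0,0],[0,0,0,0,0,0],[0,0,0,0,0,0],[0,0,0,0,0,0],[0,0,0,0,0,0],[0,0,0,0,0,0],[0,0,0,0,0,0],[0,0,0,0,0,0],[0,0,0,0,0,0]]

```text
clock: 46.3
eef_pos: [0.4311, -0.2364, 0.2675]
ee_rot: [-0.042, 0.993, 0.002, 0.109]
contact_force: [-0.7, -0.3, -0.4]
width: 0.0855
grip_force: 0.0
```

```bash
python3 - <<'E'
from h import *
p=cv2.imread('pics/s10.png')[:,:,::-1].astype(float)
sh=[]
f=lambda I:np.float64(I[255:335,350:420].mean(2))
for i in range(5):
    b=get_image('side').astype(float);sh.append(cv2.phaseCorrelate(f(p),f(b))[0])
d=np.abs(b-p)[255:335,350:420].mean();e=np.abs(b-p)[350:400,300:400].mean()
print(np.round(sh,2).tolist(),d,e,world('side','pail')[:2])
E
```

```text
[[-0.01, -0.03], [0.06, -0.02], [0.03, 0.03], [0.01, 0.03], [-0.02, -0.05]] 1.6680357142857143 1.4899333333333333 [(0.62, [0.2863, -0.2592, 0.03], [293.0, 367.0]), (0.61, [0.5198, -0.241, 0.0609], [381.0, 305.0])]
```

The pail is hanging still and nothing is touching it, so I'm handing in.

```bash
python3 -c "
from rig import *
print(job_done())"
```

```text
the job is handed in; nothing more can be done
None
```

The job is handed in at about 46.5 s: the hook was felt along the rail until it dropped into the notch, and the blue pail hung still in its lower curl with the gripper clear. My last camera checks showed no movement; the judge's verdict was not shown.

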